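Seat the loaded ware board and button it down

TASK

The loaded ware rack is about to be carried to the kiln. With a fingertip, push the wooden ware board along its runners, away from the open front, until it drops into its seat and lies level, then push the wooden turn button gently round until it lies square across the board's near edge. Only push: grip nothing, do not lift the board, keep off the two freshly glazed pieces standing on it so that they stay standing, and leave the other things on the bench where they are.

Things in the scene. Friction and masses are not known exactly. Their poses are not given: they have to be found in the camera images.
- ware_rack: Fixed low plywood rack, 238 mm long, 206 mm wide, 53 mm high, open at the front. Origin on the table midway between its upright sides, under the step in the runners; x the way the board goes in, y left, z up. Sides: x -70 to 168 mm, 16 mm thick, inner faces at y = -87 and 87 mm, tops z = 53 mm; outside each a carrying handle, 21 mm out, at x 62 to 133 mm, below z = 42 mm.
- seat_step (a point): Point midway between the runners at the step, 45 mm above the table, axes as the rack's. Inside each side runs a runner 17 mm wide: top z = 45 mm from x = -70 to 0 mm, then 8 mm lower, z = 37 mm, from x = 0 to 154 mm: the seat, 4 mm longer than the board. Between the runners (y -70 to 70 mm) only two cross slats lie at the bottom, tops z = 16 mm, so a finger can run there above them.
- back_rail (a point): Middle of the front face of the rail that closes the back of the seat, 45 mm above the table, at x = 154 mm in the rack's frame; the rail is 14 mm thick and its top is 53 mm above the table. The board stops against it.
- ware_board: Loose wooden board, 150 mm long (its x, along the runners), 170 mm wide (y), 16 mm thick, 0.3 to 0.5 kg plus the pieces on it; origin at the centre of its underside, x as the rack's. It starts flat on the high part of the runners (underside z = 45 mm) and slides with 2 to 8 N. In its seat the origin is at x = 75 to 79 mm, z = 37 mm in the rack's frame.
- board_edge (a point): Middle of the board's front (near) edge face, where it is pushed: 75 mm from its origin on the -x side, 8 mm above its underside. At the start it sticks out of the rack's open front. As it goes in, the far end first tips down a little into the seat; when this edge has passed the step the whole board drops 8 mm and its top is then 53 mm above the table.
- turn_button (a joint): Dark wooden button on top of the rack's right side (y negative), swinging level about an upright screw, clockwise from above as the value grows. 0 rad: along the side, pointing to the open front; negative: swung outwards (start; limit -0.8); 1.57: square across the board's near edge (limit 1.75). Turns with under 1 N at its end and stays where left.
- button_pivot (a point): The button's screw axis at half its height, 63 mm above the table; in the rack's frame x = 22, y = -97 mm; axes as the rack's. The button reaches 62 mm from here, is 16 mm wide and 14 mm thick: underside 56 mm, top 70 mm above the table. So it passes over the board only once the board has dropped (top 53 mm); before that the board's side blocks it.
- button_tip (a point): Point near the free end of the turn button, on its centre line, 50 mm from the screw axis, at half its height; moves with it.
- glazed_pot: Freshly glazed olive stoneware pot with pale thumb prints, 82 mm across, 70 mm high, standing on the left rear of the board; origin at the centre of its foot. Not to be touched.
- glazed_bowl: Freshly glazed small white bowl with dark stripes, 66 mm across, 32 mm high, standing on the right rear of the board; origin at the centre of its foot. Not to be touched.
- kidney_rib: Bystander: wooden kidney-shaped rib, 49 x 82 x 8 mm, lying on the bench; origin at the centre of its underside.
- oval_tin: Bystander: oval dark blue tin with pale dots and a teal cap, 78 x 121 mm, 52 mm high; origin at the centre of its underside.
- yellow_box: Bystander: small closed yellow box, 46 x 76 x 32 mm; origin at the centre of its underside.
- masking_tape: Bystander: roll of masking tape, 86 mm across, 19 mm high, lying flat; origin at the centre of its underside.
- red_cutter: Bystander: red cog-shaped cutter, 49 mm across, 40 mm high; origin at the centre of its underside.

How it is judged (in metres and radians):
On the way, in this order (a step that is already met when the one before it is completed fails the run):
1. the board has dropped into its seat and lies level (z of ware_board in the frame of ware_rack below 0.0395 m and x of ware_board in the frame of ware_rack above 0.073 m and angle between ware_board's own z axis and vertical below 0.02 rad), for 0.2 s.
2. the turn button has been turned across the board's near edge (value of joint turn_button above 1.25 rad), for 0.2 s.
At the end, for the whole second after the job is handed in: The board lies level (within 0.02 rad) in its seat, its origin within 2.5 mm of the seat's height (37 mm above the table) and wholly behind the step; the turn button stands at more than 1.25 rad (square across is 1.57); pot and bowl stand upright on the board (all of step 1 and z of ware_board in the frame of ware_rack above 0.034 m and linear speed of ware_board below 0.01 m/s and value of joint turn_button above 1.25 rad and angle between each of glazed_pot, glazed_bowl's own z axis and vertical below 0.06 rad and z of glazed_pot in the frame of ware_board between 0.012 and 0.02 m and z of glazed_bowl in the frame of ware_board between 0.012 and 0.02 m); the robot touches nothing.
It fails at once if the rack's turn button is gripped, or it or the rack is pressed hard (contact force between the fingers and ware_rack above 18 N).
It fails at once if the board is lifted off the runners or tipped (z of ware_board in the frame of ware_rack above 0.053 m or angle between ware_board's own z axis and vertical above 0.15 rad).
It fails at once if the robot touches the pot or the bowl (contact force between any of the arm, the fingers and glazed_pot above 0.3 N or contact force between any of the arm, the fingers and glazed_bowl above 0.3 N).
It fails at once if the pot or the bowl topples or leaves the board (angle between any of glazed_pot, glazed_bowl's own z axis and vertical above 0.3 rad or distance between any of glazed_pot, glazed_bowl and ware_board above 0.09 m).
It fails at once if another thing on the bench is moved (distance of any of kidney_rib, oval_tin, yellow_box, masking_tape, red_cutter from where it was at the start of the episode above 0.02 m).
It also fails if it takes over 51 s, if anything falls off the work surface, if the arm or the gripper's body presses on something with over 40 N, if the wrist force passes 120 N, or if a joint passes its speed limit or range.

ROBOT

A 6-joint arm with a two-finger parallel gripper is mounted at the origin on a cart in front of the work surface, level with it; the furniture and walls round the work are solid. World frame = base frame: x ahead of the robot, y to its left, z up, the work surface at z = 0. Lengths are in mm, angles in rad, forces in N, time in s.
With the tool pointing down it reaches from about 375 to 925 mm from the base axis. Payload 5.7 kg.
Tool frame: the origin (TCP) lies at the very end of the fingers, on their centre line; the grasp point (between the pads) lies 19 mm behind it (grip_depth is the z of the grasp point in the tool frame, in mm); z points along the fingers, y is the direction in which the jaws open and shut (so a half turn about z gives the same grasp; the last joint's range is limited). The gripper opens to 85 mm and grips with 20 to 120 N. Pads are 22 mm wide; open, the fingers measure 114 mm over their backs; the gripper's body (76 mm by 85 mm) begins 54 mm behind the grasp point. The pads swing forward as they close: fully open they stand 13 mm farther back than shut.
Start: joints at [1.204, 0.359, 1.51, -0, 1.272, -0.115], TCP at [149.483, 581.049, 231.267] pointing down, gripper open.
Joint ranges: [-2.97, 2.97], [-1.01, 2.36], [0.21, 2.38], [-0.96, 4.11], [0.2, 2.71], [-2.98, 2.98]. Speed limits (rad/s): [2.39, 2.39, 3.14, 3.14, 3.14, 3.14].

INTERFACE

Orientations are given as a 3x3 rotation matrix whose columns are the frame's x, y, z axes.
In Python, from station import get_obs, grab_frame, close_job, search_frame, masks_of, spot_point, grip_depth gives the robot as it stands. The module is installed in compiled form; this text tells all that it offers.
- The arm moves only by the tool move_arm, never from a script. Its argument "increments" is one flat list of numbers, 6 for each row, row after row: the shift along the tool's x, y, z in m, then the turn, a rotation vector about the tool's x, y, z in rad. In form: [tx, ty, tz, rx, ry, rz, tx, ty, tz, rx, ry, rz, ...]. A call has 1 to 5 rows; each row is the pose to reach, as a shift and turn from the pose commanded when the call began, along the tool's axes at that moment; what a row does not reach only later rows make up. A row lasts 1/8 s, in which the tool goes at most 62.5 mm and 10.7 degrees, less where a joint would pass 70% of its speed; a pose out of reach is approached as far as the arm can. A call with a gripper value outside its range is refused whole. "grip" is the opening in per cent of the stroke, from 0 (shut) to 100 (fully open), set as the call begins (left out, the last holds). The fingers move at their own pace and stop on an object; the grip force is fixed at half the most. Time passes only in rows, so rows that repeat a pose let the fingers close. It gives the time, the measured TCP pose, the force and the opening at its end, in the units of the state.
- get_obs(): the state, without advancing time (a new reading comes with each control period).
- grab_frame(name): name is "scene" or "top" or "wrist"; returns a dict with "image" (400x640x3 uint8, red, green, blue), "vertical_fov" (degrees; the focal length in pixels is half the picture's height over the tangent of half this angle, whatever the lens; pixels are square), "cx", "cy" (the principal point, pixels), "distortion" ([k1, k2, p1, p2, k3] as OpenCV has them; the pictures are not rectified), "camera_from_world" (4x4, takes a point from world to camera coordinates). Camera axes: x right, y down, z forward; pixel columns grow to the right and rows downward; lengths in mm; the calibration is good to about 2 mm. A picture is of the moment at which its call begins. There is no depth.
- close_job(): hands the job in, once; it reports no verdict.
Trained networks look in a picture, given as the dict that the camera call returned (one of the last four; its "shot" number tells which), for a name from the list of things; names that differ only in an ending like _2 or _b are one class to them, and where a whole thing is asked for, a point or a joint stands for the part that bears it (a point fixed in the world has none). Each returns a list of dicts, best first, with "confidence" (0 to 1); they miss things now and then, are a little off and sometimes report something else, mostly with a low value. They report only what shows in the picture. A call takes as long as a camera call.
- search_frame(picture, target): "point" ([column, row] in pixels, amid what is visible of it).
- masks_of(picture, target): "region" (400x640 bool, what is visible of it) and "point" ([column, row] in pixels, amid what is visible of it).
- spot_point(picture, target): "point" ([column, row] in pixels: a listed point, or the origin of a listed thing).
The state is a dict: "time_s": time; "joint_pos": joint angles; "qvel": joint speeds; "effort": joint torques, N m; "position": TCP position; "tool_rot": TCP orientation; "wrist_force": force on the tool from outside, world axes, zero at the start; "torque": the same for the moment, N m; "opening": opening from 0.0 (shut) to 1.0 (fully open).
Only numpy, scipy, OpenCV 4.12 (cv2) and the standard library are available. Lean on these libraries where they do the work, as an engineer would, in place of code of your own. Each camera call takes 0.05 s, during which the arm holds its last target. There are 200 camera calls.

## Working session

There is one attempt and no reset: what is moved stays moved. The work goes in short steps, Python scripts to look and compute and a tool call to move; the robot and the scene stay as the last step left them, time stands still between calls to the robot, and variables do not carry over. Pictures are saved under pics/ and viewed, about 8 in all and at most 12, crops included, and the job is handed in when it is done.

Besides the shell and the picture viewer there is one more tool, called after "Call:" as name(argument=value, ...), one argument or row to a line, values as JSON. move_arm: Moves the arm, as the interface text tells. Its arguments: {"type":"object","properties":{"increments":{"type":"array"},"grip":{"type":"number"}},"required":["increments"]}

```bash
mkdir -p pics
cat > h.py <<'E'
import numpy as np, cv2
from station import *
def K(f):
    h=f["image"].shape[0]; fl=h/2/np.tan(np.radians(f["vertical_fov"])/2)
    return np.array([[fl,0,f["cx"]],[0,fl,f["cy"]],[0,0,1]])
def at_z(f,p,z):
    u=cv2.undistortPoints(np.array([[p]],float),K(f),np.array(f["distortion"],float)).ravel()
    T=np.array(f["camera_from_world"]);R,t=T[:3,:3],T[:3,3]
    c=-R.T@t; d=R.T@np.array([u[0],u[1],1]); return c+d*(z-c[2])/d[2]
def proj(f,P):
    T=np.array(f["camera_from_world"])
    return cv2.projectPoints(np.array(P,float).reshape(-1,1,3),cv2.Rodrigues(T[:3,:3])[0],T[:3,3],K(f),np.array(f["distortion"],float))[0].reshape(-1,2)
def save(f,n): cv2.imwrite("pics/"+n,f["image"][:,:,::-1])
E
python3 - <<'E'
from h import *
np.set_printoptions(precision=1,suppress=True)
o=get_obs();print(o["time_s"],o["position"],o["tool_rot"],o["opening"],grip_depth)
Z=dict(ware_rack=0,seat_step=45,back_rail=45,ware_board=45,board_edge=53,button_pivot=63,button_tip=63,glazed_pot=61,glazed_bowl=61,kidney_rib=0,oval_tin=0,yellow_box=0,masking_tape=0,red_cutter=0)
ims=[]
for n in("scene","top"):
    f=grab_frame(n);save(f,n+"0.png");ims.append(f["image"])
    for k,z in Z.items():
        r=spot_point(f,k)
        if r: print(n,k,np.array(r[0]["point"]),round(r[0]["confidence"],2),at_z(f,r[0]["point"],z)[:2])
        else: print(n,k,None)
cv2.imwrite("pics/both.png",cv2.resize(np.vstack(ims)[:,:,::-1],None,fx=.75,fy=.75))
E
```

```text
0.0 [149.2 580.4 230.4] [[-1.   0.2 -0. ]
 [ 0.2  1.  -0. ]
 [ 0.  -0.  -1. ]] 0.9975254641987238 -18.700000000000003
scene ware_rack [339.2 229.7] 0.85 [ 488.4 -246.6]
scene seat_step [248.1 201.7] 0.52 [388.1  57.3]
scene back_rail [366.8 197.8] 0.68 [ 640.6 -263.4]
scene ware_board [335.7 226.9] 0.65 [ 448.9 -254.8]
scene board_edge [322.2 237.2] 0.69 [ 377.1 -250.5]
scene button_pivot [369.4 221.2] 0.91 [ 515.2 -338.1]
scene button_tip [363.1 239. ] 0.44 [ 431.4 -361.3]
scene glazed_pot [330. 215.] 0.89 [ 471.7 -218.4]
scene glazed_bowl [354.3 223.6] 0.66 [ 479.8 -303.5]
scene kidney_rib [214.2 191.1] 0.56 [405.6 244.3]
scene oval_tin [245.8 204.9] 0.9 [411.   93.3]
scene yellow_box [280.9 175.8] 0.58 [627.4 103.7]
scene masking_tape [188.  197.7] 0.44 [321.6 293.6]
scene red_cutter [438.8 282.4] 0.81 [ 457.4 -604.7]
top ware_rack None
top seat_step None
top back_rail [356.7 154.6] 0.85 [ 632.1 -264.7]
top ware_board [355.  205.4] 0.63 [ 456.4 -254.3]
top board_edge [358.1 229.8] 0.68 [ 373.4 -261.8]
top button_pivot [384.6 187.4] 0.93 [ 512.9 -353.2]
top button_tip [389.9 206.3] 0.5 [ 448.9 -368.3]
top glazed_pot [340.3 194.2] 0.69 [ 492.  -205.2]
top glazed_bowl [368.7 201. ] 0.85 [ 467.9 -299. ]
top kidney_rib [209.2 223.2] 0.74 [408.6 240.2]
top oval_tin [251.8 217.9] 0.71 [425.1  95.8]
top yellow_box [251.4 165.2] 0.79 [610.6 100. ]
top masking_tape [190.6 245.6] 0.86 [333.3 300.3]
top red_cutter [456.5 209.1] 0.57 [ 447.  -606.3]
```

View pics/both.png

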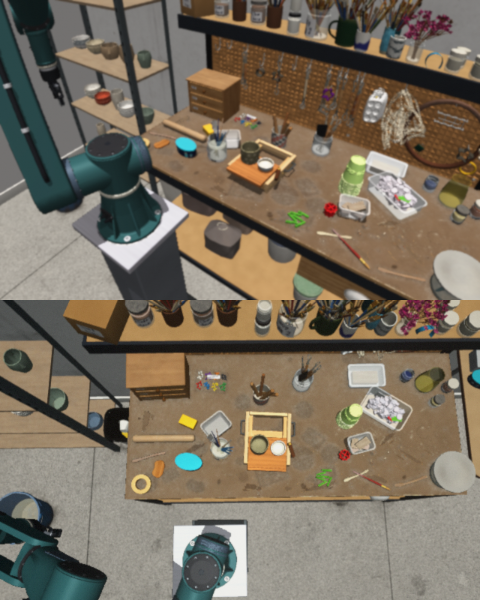

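The top view shows the rack at about (355, 195) with its open front towards the robot. Its axes run nearly along world x, with the origin at about (480, -264), and the button is on the right side. I'll shut the gripper and swing the arm round for a close look.

```bash
cat >> h.py <<'E'
def rows(wps,step=60):
    "world waypoints -> tool-frame shifts, calls of 5 rows (orientation kept)"
    o=get_obs();R=np.array(o["tool_rot"]);p=np.array(o["position"],float);pts=[]
    for w in wps:
        w=np.array(w,float);s=pts[-1] if pts else p
        n=int(np.ceil(np.linalg.norm(w-s)/step)); pts+=[s+(w-s)*i/n for i in range(1,n+1)]
    b=p
    for i in range(0,len(pts),5):
        c=pts[i:i+5];print([[round(float(v)/1000,4) for v in R.T@(q-b)] for q in c],c[-1].round());b=c[-1]
E
python3 - <<'E'
from h import *
print(np.array(get_obs()["tool_rot"]).round(4).tolist())
rows([(330,300,320),(425,0,320),(330,-264,280)])
E
```

```text
[[-0.9685, 0.2491, -0.0], [0.2491, 0.9685, -0.0001], [0.0, -0.0001, -1.0]]
[[-0.0408, -0.0379, -0.0148], [-0.0816, -0.0757, -0.0296], [-0.1224, -0.1136, -0.0444], [-0.1632, -0.1515, -0.0591], [-0.204, -0.1894, -0.0739]] [300. 347. 305.]
[[-0.0408, -0.0379, -0.0148], [-0.0686, -0.0824, -0.0148], [-0.0964, -0.1268, -0.0148], [-0.1242, -0.1713, -0.0148], [-0.152, -0.2158, -0.0148]] [393. 100. 320.]
[[-0.0278, -0.0445, 0.0], [-0.0556, -0.089, 0.0], [-0.0503, -0.1448, 0.008], [-0.0451, -0.2007, 0.016], [-0.0398, -0.2566, 0.024]] [ 368. -158.  296.]
[[0.0052, -0.0559, 0.008], [0.0105, -0.1117, 0.016]] [ 330. -264.  280.]
```

Call:
move_arm(
  increments=[-0.041,-0.038,-0.015,0,0,0,-0.082,-0.076,-0.03,0,0,0,-0.122,-0.114,-0.044,0,0,0,-0.163,-0.152,-0.059,0,0,0,-0.204,-0.189,-0.074,0,0,0],
  grip=0,
)

```text
time_s: 2.12
position: [300.7, 345.6, 305.9]
tool_rot: [[-0.969, 0.249, 0.001], [0.249, 0.969, 0.0], [-0.001, 0.0, -1.0]]
wrist_force: [0.6, -0.3, 0.5]
opening: 0.001
```

Call:
move_arm(
  increments=[-0.041,-0.038,-0.015,0,0,0,-0.069,-0.082,-0.015,0,0,0,-0.096,-0.127,-0.015,0,0,0,-0.124,-0.171,-0.015,0,0,0,-0.152,-0.216,-0.015,0,0,0],
)

```text
time_s: 2.75
position: [393.7, 98.5, 320.6]
tool_rot: [[-0.968, 0.249, 0.001], [0.249, 0.968, 0.0], [-0.001, 0.0, -1.0]]
wrist_force: [1.0, -0.9, -0.6]
opening: 0.001
```

Call:
move_arm(
  increments=[-0.028,-0.045,0,0,0,0,-0.056,-0.089,0,0,0,0,-0.05,-0.145,0.008,0,0,0,-0.045,-0.201,0.016,0,0,0,-0.04,-0.257,0.024,0,0,0],
)

```text
time_s: 3.38
position: [367.4, -160.4, 296.4]
tool_rot: [[-0.969, 0.249, 0.001], [0.249, 0.969, -0.001], [-0.001, -0.0, -1.0]]
wrist_force: [0.6, -0.4, 0.6]
opening: 0.003
```

Call:
move_arm(
  increments=[0.005,-0.056,0.008,0,0,-0.126,0.01,-0.112,0.016,0,0,-0.252,0.01,-0.112,0.016,0,0,-0.252,0.01,-0.112,0.016,0,0,-0.252],
)

```text
time_s: 3.88
position: [330.4, -264.3, 280.3]
tool_rot: [[-1.0, 0.002, -0.0], [0.002, 1.0, 0.001], [0.0, 0.001, -1.0]]
wrist_force: [0.2, 0.4, 0.3]
opening: 0.003
```

```bash
cat > look.py <<'E'
from h import *
import sys
np.set_printoptions(precision=1,suppress=True)
o=get_obs();print(o["time_s"],np.array(o["position"]),np.array(o["tool_rot"]).round(3).tolist(),o["opening"],np.array(o["wrist_force"]))
zb=float(sys.argv[2])
Z=dict(ware_rack=0,seat_step=45,back_rail=45,ware_board=zb,board_edge=zb+8,button_pivot=63,button_tip=63,glazed_pot=zb+16,glazed_bowl=zb+16)
f=grab_frame("wrist");save(f,sys.argv[1])
T=np.array(f["camera_from_world"]);print("cam",-T[:3,:3].T@T[:3,3],T[2,:3])
for k,z in Z.items():
    r=spot_point(f,k)
    print(k,*( (np.array(r[0]["point"]),round(r[0]["confidence"],2),at_z(f,r[0]["point"],z)[:2]) if r else (None,)))
E
python3 look.py w1.png 45
```

```text
3.875 [ 330.4 -264.3  280.3] [[-1.0, 0.002, -0.0], [0.002, 1.0, 0.001], [0.0, 0.001, -1.0]] 0.0032076707293512323 [0.2 0.4 0.3]
cam [ 264.7 -264.4  423.8] [ 0.3  0.  -1. ]
ware_rack None
seat_step None
back_rail None
ware_board None
board_edge [326.  210.1] 0.56 [ 376.1 -253. ]
button_pivot [291.2 282.3] 0.15 [ 477.4 -300.9]
button_tip [239.1 263.3] 0.71 [ 448.4 -371. ]
glazed_pot None
glazed_bowl [290.1 279.5] 0.51 [ 474.2 -302.5]
```

View pics/w1.png

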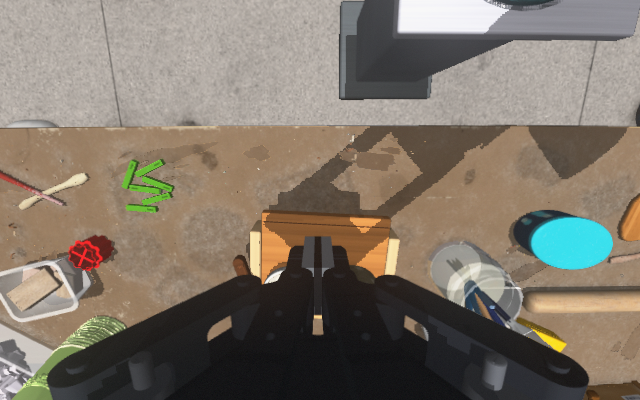

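The wrist view shows the board's front edge from about (262, 212) to (391, 218) and the rack's side fronts next to it. The gripper hides the rest. The button's knob shows at (240, 265). I'll take one unobstructed look from the right.

Run:
```python
from h import *
rows([(400,-400,340)])
```

```text
[[-0.0231, -0.0452, -0.0198], [-0.0461, -0.0905, -0.0397], [-0.0692, -0.1357, -0.0595]] [ 400. -400.  340.]
```

Call:
move_arm(
  increments=[-0.023,-0.045,-0.02,0,0,0,-0.046,-0.09,-0.04,0,0,0,-0.069,-0.136,-0.06,0,0,0,-0.069,-0.136,-0.06,0,0,0],
)

```text
time_s: 4.88
position: [401.5, -404.5, 341.4]
tool_rot: [[-1.0, 0.001, 0.002], [0.001, 1.0, -0.004], [-0.002, -0.004, -1.0]]
wrist_force: [0.5, 1.2, -0.2]
opening: 0.002
```

```bash
python3 look.py w2.png 45; python3 -c "
import cv2;i=cv2.imread('pics/w2.png');cv2.imwrite('pics/w2c.png',cv2.resize(i[120:320,300:560],None,fx=3,fy=3,interpolation=cv2.INTER_CUBIC))"
```

```text
4.875 [ 401.5 -404.5  341.4] [[-1.0, 0.001, 0.002], [0.001, 1.0, -0.004], [-0.002, -0.004, -1.0]] 0.0021553001023815227 [ 0.5  1.2 -0.2]
cam [ 335.4 -404.1  484.8] [ 0.3 -0.  -1. ]
ware_rack None
seat_step [607.7 178.3] 0.36 [417.1  43.8]
back_rail None
ware_board [412.2 203.3] 0.63 [ 457.5 -257.7]
board_edge [422.4 152.5] 0.87 [ 378.  -251.9]
button_pivot None
button_tip [339.7 200.4] 0.89 [ 448.1 -372.5]
glazed_pot [438.  221.9] 0.74 [ 482.6 -220.7]
glazed_bowl [385.2 219. ] 0.88 [ 478.  -302.2]
```

View pics/w2c.png

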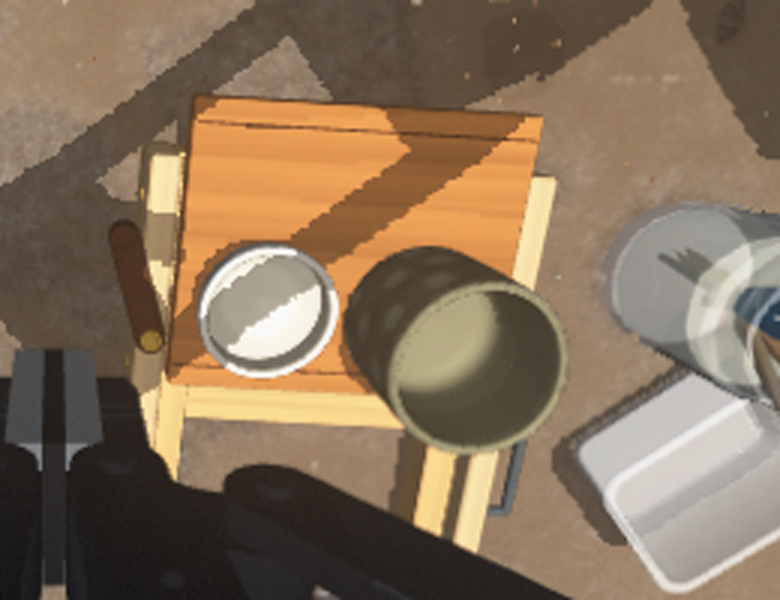

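The crop is clear. The board's front corners are at about (197, 97) and (545, 115), the rack side fronts at (148, 145) and (556, 178), and the button's screw at (149, 341) with its free end at (122, 223). The pot is at the left rear and the bowl at the right rear.

Run:
```python
from h import *
np.set_printoptions(precision=1,suppress=True)
f=grab_frame("wrist")
g=lambda c,z:at_z(f,(c[0]/3+300-.3,c[1]/3+120-.3),z)[:2]
A=dict(bfr=((195,98),61),bfl=((545,116),61),brr=((169,383),61),sR_out=((147,145),53),sR_in=((184,150),53),sL_out=((556,179),53),piv=((150,341),70),tip=((120,221),70),sRback=((140,440),53))
P={k:g(*v) for k,v in A.items()}
for k,v in P.items(): print(k,v)
d=P["bfl"]-P["bfr"];print("width",np.linalg.norm(d),"yaw",np.arctan2(-d[0],d[1]))
d=P["sL_out"]-P["sR_out"];print("rackw",np.linalg.norm(d),"yaw",np.arctan2(-d[0],d[1]))
d=P["brr"]-P["bfr"];print("len",np.linalg.norm(d),"yaw",np.arctan2(d[1],d[0]))
d=P["tip"]-P["piv"];print("btn",np.linalg.norm(d),d)
```

```text
bfr [ 374.1 -332.5]
bfl [ 382.1 -162.6]
brr [ 521.5 -339.7]
sR_out [ 397.9 -354. ]
sR_in [ 400.4 -335.6]
sL_out [ 414.5 -147.9]
piv [ 494.6 -351.4]
tip [ 432.5 -367.8]
sRback [ 558.6 -353. ]
width 170.05837785555389 yaw -0.047276076328657934
rackw 206.70267786797584 yaw -0.0803468016680601
len 147.62438990321382 yaw -0.04856889914388283
btn 64.30214496429736 [-62.2 -16.5]
```

Both board edges give a yaw of about -0.05 rad and the right sizes (170 mm and 148 mm). The rack origin comes to about (477, -254), and the screw and the sides agree on it to 1–2 mm. The board edge is at rack x of about -99, so the push is about 101 mm. The button stands at about -0.31 rad. I'll go behind the board's edge now.

Run:
```python
from h import *
rows([(340,-247,200),(340,-247,36)])
```

```text
[[0.0148, 0.0383, 0.0351], [0.0296, 0.0767, 0.0702], [0.0445, 0.115, 0.1053], [0.0593, 0.1533, 0.1404], [0.0593, 0.1533, 0.1951]] [ 340. -247.  145.]
[[-0.0, 0.0, 0.0547], [-0.0, 0.0, 0.1093]] [ 340. -247.   36.]
```

Call:
move_arm(
  increments=[0.015,0.038,0.035,0,0,0.05,0.03,0.077,0.07,0,0,0.05,0.044,0.115,0.105,0,0,0.05,0.059,0.153,0.14,0,0,0.05,0.059,0.153,0.14,0,0,0.05],
)

```text
time_s: 6.05
position: [336.2, -242.1, 197.3]
tool_rot: [[-0.999, 0.048, -0.007], [0.048, 0.999, 0.007], [0.007, 0.007, -1.0]]
wrist_force: [0.2, -0.2, 0.1]
opening: 0.001
```

Run:
```python
from h import *
np.set_printoptions(precision=1,suppress=True)
o=get_obs();print(np.array(o["position"]),np.array(o["wrist_force"]),o["qvel"])
rows([(340,-247,36)])
```

```text
[ 336.2 -242.1  197.3] [ 0.2 -0.2  0.1] [-0.   0.  -0.1 -0.  -0.  -0. ]
[[-0.0017, -0.0019, 0.0538], [-0.0035, -0.0039, 0.1075], [-0.0052, -0.0058, 0.1613]] [ 340. -247.   36.]
```

Call:
move_arm(
  increments=[0,0,0.055,0,0,0,0,0,0.11,0,0,0,0,0,0.162,0,0,0,0,0,0.162,0,0,0,0,0,0.162,0,0,0],
)

```text
time_s: 6.68
position: [341.7, -249.1, 39.7]
tool_rot: [[-0.999, 0.05, 0.001], [0.05, 0.999, -0.002], [-0.002, -0.002, -1.0]]
wrist_force: [0.2, 0.8, 0.9]
opening: -0.0
```

Run:
```python
from h import *
np.set_printoptions(precision=1,suppress=True)
f=grab_frame("wrist");save(f,"w3.png");o=get_obs();print(np.array(o["position"]),np.array(o["tool_rot"]).round(3).tolist(),np.array(o["wrist_force"]))
for k,z in dict(board_edge=53,button_tip=63,button_pivot=63).items():
    r=spot_point(f,k);print(k,r and (r[0],at_z(f,r[0]["point"],z)))
```

```text
[ 342.  -249.4   40.2] [[-0.999, 0.05, 0.003], [0.05, 0.999, -0.003], [-0.003, -0.003, -1.0]] [-0.5 -0.1 -0.6]
board_edge ({'point': [313.0, 329.8], 'confidence': 0.65}, array([ 380.7, -253.4,   53. ]))
button_tip []
button_pivot []
```

View pics/w3.png

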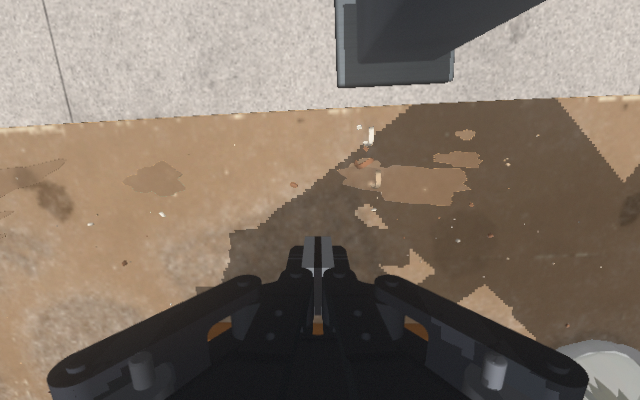

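The finger is at (342, -249, 40), behind the board, with clear bench around it. I'll approach and push slowly.

Call:
move_arm(
  increments=[-0.005,0.001,0.002,0,0,0,-0.011,0.002,0.004,0,0,0,-0.017,0.002,0.004,0,0,0,-0.022,0.002,0.004,0,0,0,-0.027,0.002,0.004,0,0,0],
)

```text
time_s: 7.5
position: [367.9, -247.0, 34.2]
tool_rot: [[-0.999, 0.05, -0.0], [0.05, 0.999, 0.0], [0.0, 0.0, -1.0]]
wrist_force: [0.4, -0.2, -0.2]
opening: 0.0
```

Call:
move_arm(
  increments=[-0.005,0,0,0,0,0,-0.01,0,0,0,0,0,-0.015,0,0,0,0,0,-0.02,0,0,0,0,0,-0.025,0,0,0,0,0],
)

```text
time_s: 8.12
position: [388.9, -246.2, 34.0]
tool_rot: [[-0.999, 0.049, -0.007], [0.049, 0.999, 0.004], [0.007, 0.003, -1.0]]
wrist_force: [-11.5, 0.4, 9.8]
opening: -0.0
```

Call:
move_arm(
  increments=[-0.005,0,0,0,0,0,-0.01,0,0,0,0,0,-0.015,0,0,0,0,0,-0.02,0,0,0,0,0,-0.025,0,0,0,0,0],
)

```text
time_s: 8.75
position: [413.7, -247.5, 33.9]
tool_rot: [[-0.999, 0.049, -0.007], [0.049, 0.999, 0.004], [0.007, 0.003, -1.0]]
wrist_force: [-11.3, 0.2, 9.7]
opening: 0.001
```

Run:
```python
from h import *
np.set_printoptions(precision=1,suppress=True)
f=grab_frame("scene");o=get_obs();print(np.array(o["position"]),np.array(o["wrist_force"]))
g=grab_frame("top")
c=lambda f,r:cv2.resize(f["image"][r[0]:r[1],r[2]:r[3],::-1],(560,280),interpolation=cv2.INTER_CUBIC)
cv2.imwrite("pics/m1.png",np.vstack([c(f,(170,270,250,450)),c(g,(140,240,260,460))]))
```

```text
[ 414.7 -247.9   34. ] [-7.6  0.8  6.7]
```

View pics/m1.png

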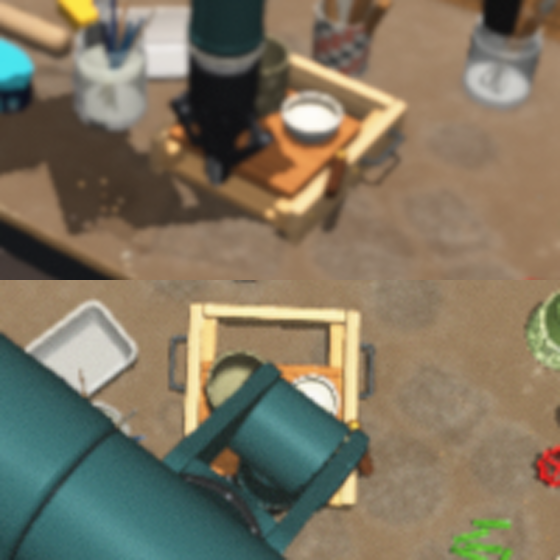

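The board slides straight in and both pieces are standing. I'll keep pushing.

Call:
move_arm(
  increments=[-0.005,0,0,0,0,0,-0.01,0,0,0,0,0,-0.015,0,0,0,0,0,-0.02,0,0,0,0,0,-0.025,0,0,0,0,0],
)

```text
time_s: 9.48
position: [439.5, -249.3, 33.8]
tool_rot: [[-0.999, 0.05, -0.005], [0.05, 0.999, 0.003], [0.006, 0.002, -1.0]]
wrist_force: [-3.0, -0.3, -1.6]
opening: 0.001
```

Call:
move_arm(
  increments=[-0.003,0,0,0,0,0,-0.006,0,0,0,0,0,-0.009,0,0,0,0,0,-0.012,0,0,0,0,0,-0.015,0,0,0,0,0],
)

```text
time_s: 10.1
position: [457.5, -251.5, 34.3]
tool_rot: [[-0.999, 0.05, -0.0], [0.05, 0.999, -0.0], [0.0, -0.0, -1.0]]
wrist_force: [-2.1, -0.2, -2.3]
opening: 0.001
```

Call:
move_arm(
  increments=[-0.002,0,0,0,0,0,-0.004,0,0,0,0,0,-0.006,0,0,0,0,0,-0.008,0,0,0,0,0,-0.008,0,0,0,0,0],
)

```text
time_s: 10.72
position: [465.8, -252.1, 34.4]
tool_rot: [[-0.999, 0.05, 0.001], [0.05, 0.999, -0.0], [-0.001, -0.0, -1.0]]
wrist_force: [-3.1, 0.8, -1.9]
opening: 0.004
```

Run:
```python
from h import *
np.set_printoptions(precision=1,suppress=True)
f=grab_frame("scene");o=get_obs();print(np.array(o["position"]),np.array(o["wrist_force"]))
g=grab_frame("top")
c=lambda f,r:cv2.resize(f["image"][r[0]:r[1],r[2]:r[3],::-1],(560,280),interpolation=cv2.INTER_CUBIC)
cv2.imwrite("pics/m2.png",np.vstack([c(f,(190,260,290,430)),c(g,(140,240,260,460))]))
```

```text
[ 465.8 -252.1   34.5] [-2.3  0.7 -2.2]
```

View pics/m2.png

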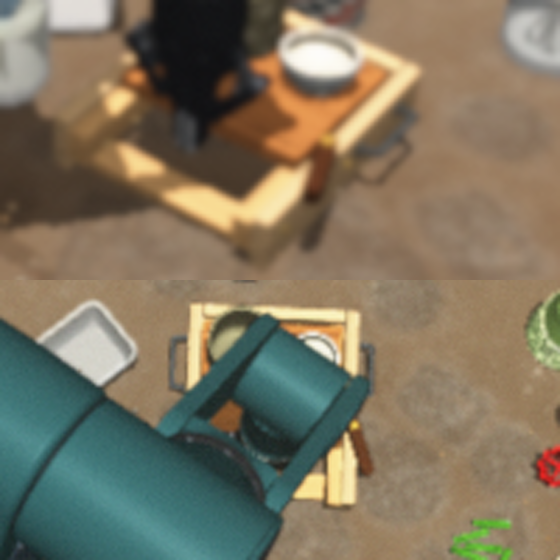

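Still a light slide of 2–3 N, and the board is not yet against the back rail. I'll continue in small steps and watch for the stop.

Call:
move_arm(
  increments=[-0.001,0,0,0,0,0,-0.002,0,0,0,0,0,-0.003,0,0,0,0,0,-0.003,0,0,0,0,0],
)

```text
time_s: 11.32
position: [468.2, -252.0, 34.3]
tool_rot: [[-0.999, 0.05, -0.0], [0.05, 0.999, 0.0], [0.0, 0.0, -1.0]]
wrist_force: [-5.1, 0.3, -0.5]
opening: 0.004
```

Call:
move_arm(
  increments=[-0.001,0,0,0,0,0,-0.002,0,0,0,0,0,-0.002,0,0,0,0,0],
)

```text
time_s: 11.7
position: [471.3, -252.5, 34.5]
tool_rot: [[-0.999, 0.05, 0.001], [0.05, 0.999, -0.001], [-0.001, -0.001, -1.0]]
wrist_force: [-1.3, 0.4, -2.0]
opening: -0.004
```

Call:
move_arm(
  increments=[-0.001,0,0,0,0,0,-0.002,0,0,0,0,0,-0.002,0,0,0,0,0],
)

```text
time_s: 12.08
position: [471.8, -252.3, 34.5]
tool_rot: [[-0.999, 0.05, -0.001], [0.05, 0.999, -0.0], [0.001, -0.0, -1.0]]
wrist_force: [-6.3, -0.4, 1.7]
opening: -0.004
```

Call:
move_arm(
  increments=[-0.001,0,0,0,0,0,-0.002,0,0,0,0,0,-0.002,0,0,0,0,0],
)

```text
time_s: 12.45
position: [473.1, -252.1, 34.5]
tool_rot: [[-0.999, 0.049, -0.002], [0.049, 0.999, 0.001], [0.002, 0.0, -1.0]]
wrist_force: [-7.5, -0.2, 4.6]
opening: 0.0
```

The push force is up to 7.5 N with almost no travel, so the board is probably at the rail. I'll back straight off, rise, and look from the right again.

Call:
move_arm(
  increments=[0.01,0,0,0,0,0,0.05,0,0,0,0,0,0.07,0,-0.045,0,0,0,0.07,0,-0.105,0,0,0,0.07,0,-0.165,0,0,0],
)

```text
time_s: 13.08
position: [404.8, -249.3, 201.5]
tool_rot: [[-0.999, 0.05, 0.002], [0.05, 0.999, -0.001], [-0.002, -0.001, -1.0]]
wrist_force: [0.8, -0.8, -0.3]
opening: -0.001
```

Call:
move_arm(
  increments=[0.002,-0.05,-0.035,0,0,0,0.004,-0.1,-0.07,0,0,0,0.006,-0.15,-0.105,0,0,0,0.006,-0.15,-0.14,0,0,0,0.006,-0.15,-0.14,0,0,0],
)

```text
time_s: 13.7
position: [392.4, -400.9, 342.8]
tool_rot: [[-0.999, 0.051, 0.006], [0.051, 0.999, -0.006], [-0.006, -0.006, -1.0]]
wrist_force: [0.0, -1.0, -0.4]
opening: -0.0
```

```bash
python3 look.py w4.png 37; python3 -c "
import cv2;i=cv2.imread('pics/w4.png');cv2.imwrite('pics/w4c.png',cv2.resize(i[150:350,300:560],None,fx=3,fy=3,interpolation=cv2.INTER_CUBIC))"
```

```text
13.7 [ 392.4 -400.9  342.8] [[-0.999, 0.051, 0.006], [0.051, 0.999, -0.006], [-0.006, -0.006, -1.0]] -0.00025673418476131616 [ 0.  -1.  -0.4]
cam [ 326.  -396.8  486. ] [ 0.3 -0.  -1. ]
ware_rack None
seat_step None
back_rail None
ware_board [410.2 263.2] 0.69 [ 565.1 -254.3]
board_edge [411.4 219.2] 0.79 [ 483.5 -257.7]
button_pivot [354.2 235.1] 0.83 [ 498.8 -351.1]
button_tip [342.7 204.5] 0.97 [ 448.6 -367.6]
glazed_pot [432.6 279.5] 0.56 [ 588.5 -220.9]
glazed_bowl [382.2 275. ] 0.66 [ 575.9 -304.9]
```

View pics/w4c.png

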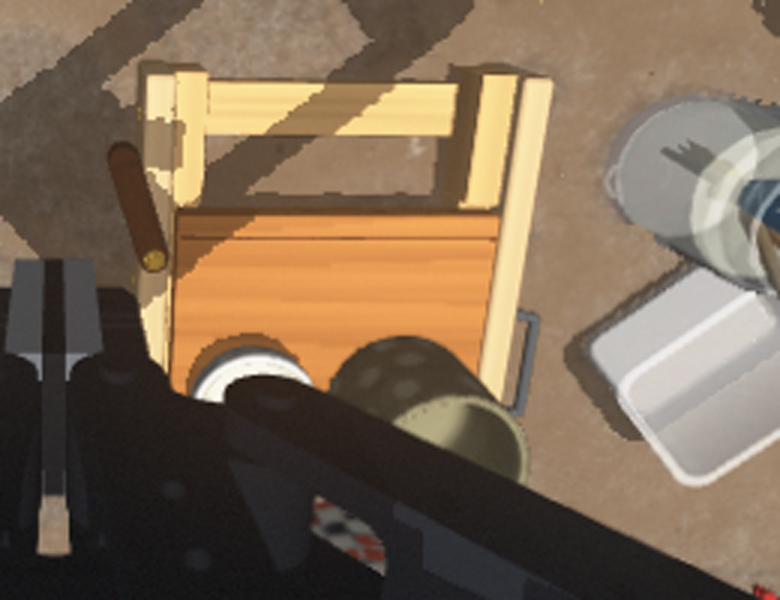

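The crop shows the board's near edge, (178, 209) to (500, 212), right at the ends of the high runners. The button has its screw at (153, 261) and its free end at (122, 146). I'll check the drop by triangulating the board's width, and fix the rack frame for the button push.

Run:
```python
from h import *
np.set_printoptions(precision=1,suppress=True)
f=grab_frame("wrist")
g=lambda c,z:at_z(f,(c[0]/3+300-.3,c[1]/3+150-.3),z)[:2]
for z in(53,61):
    a,b=g((177,209),z),g((500,212),z);print("board edge z",z,a,b,np.linalg.norm(b-a))
for k,c,z in [("sRout",(140,72),53),("sLout",(553,80),53),("piv",(153,261),70),("tip",(120,144),70),("stepR",(205,206),45),("stepL",(458,207),45),("runRfrontin",(208,72),45)]: print(k,g(c,z))
print(get_obs()["position"])
```

```text
board edge z 53 [ 472.2 -338.1] [ 482.2 -170.4] 168.0105089297624
board edge z 61 [ 469.5 -339.1] [ 479.2 -174.5] 164.88055086784087
sRout [ 399.9 -355.5]
sLout [ 413.7 -149.6]
piv [ 493.4 -352.7]
tip [ 431.8 -367.6]
stepR [ 474.  -322.3]
stepL [ 481.2 -188.7]
runRfrontin [ 402.9 -320.5]
[ 391.1 -398.2  339. ]
```

The measured width (168 mm at z=53, 165 mm at z=61) points to the board having dropped. I'll check once more from close by on the way to the button.

Call:
move_arm(
  increments=[-0.02,0,0.05,0,0,0,-0.04,0,0.1,0,0,0,-0.062,0.003,0.15,0,0,0,-0.062,0.003,0.19,0,0,0,-0.062,0.003,0.19,0,0,0],
)

```text
time_s: 14.88
position: [451.4, -396.2, 146.1]
tool_rot: [[-0.999, 0.049, -0.005], [0.049, 0.999, 0.006], [0.005, 0.005, -1.0]]
wrist_force: [-0.2, -0.1, 0.5]
opening: -0.001
```

```bash
python3 look.py w5.png 37
```

```text
14.875 [ 451.4 -396.2  146.1] [[-0.999, 0.049, -0.005], [0.049, 0.999, 0.006], [0.005, 0.005, -1.0]] -0.0014496412505440174 [-0.2 -0.1  0.5]
cam [ 386.5 -393.9  290. ] [ 0.3 -0.  -1. ]
ware_rack None
seat_step None
back_rail None
ware_board [459.4 298.6] 0.81 [ 559.4 -260.1]
board_edge None
button_pivot [371.7 257.1] 0.92 [ 497.1 -352.1]
button_tip [350.8 201.3] 0.78 [ 447.3 -368.9]
glazed_pot [505.1 335.1] 0.92 [ 591.9 -220.2]
glazed_bowl [415.4 328.9] 0.82 [ 579.3 -308.3]
```

View pics/w5.png

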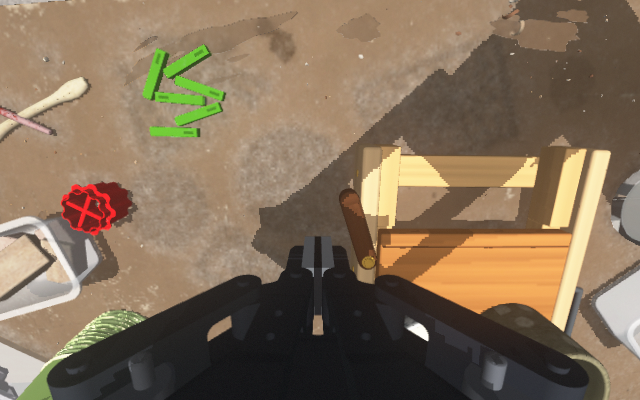

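Close view: the board's near edge runs from (378, 230) to (573, 231). The button goes from its screw at (368, 262) to its free end at (347, 191).

Run:
```python
from h import *
np.set_printoptions(precision=1,suppress=True)
f=grab_frame("wrist");c0=cv2.imread("pics/w5.png")
G=c0.astype(int).sum(2)
for r in(236,242,248): print(r,G[r,366:386].tolist(),G[r,566:590].tolist())
for c in (405,440,480,520): print(c,G[222:240,c].tolist())
g=lambda c,z:at_z(f,c,z)[:2]
for z in(53,61):
    a,b=g((377.5,229.5),z),g((573.5,231.5),z);print(z,a,b,np.linalg.norm(b-a))
print(g((368,262),70),g((346,189),70),get_obs()["position"])
```

```text
236 [164, 164, 159, 152, 188, 400, 415, 414, 399, 359, 330, 324, 201, 200, 209, 256, 286, 296, 298, 296] [519, 519, 516, 517, 521, 458, 466, 561, 623, 648, 669, 682, 680, 676, 674, 673, 668, 665, 664, 666, 666, 669, 647, 525]
242 [168, 168, 169, 161, 161, 163, 273, 412, 380, 370, 452, 293, 188, 189, 208, 260, 272, 283, 280, 281] [510, 512, 510, 501, 396, 501, 602, 634, 658, 680, 680, 678, 674, 673, 670, 666, 665, 666, 665, 666, 661, 588, 445, 409]
248 [160, 169, 168, 167, 160, 162, 150, 193, 391, 537, 375, 192, 202, 233, 337, 444, 484, 491, 491, 491] [514, 514, 468, 468, 564, 622, 647, 668, 684, 679, 677, 674, 672, 665, 666, 663, 666, 667, 668, 630, 490, 411, 405, 404]
405 [257, 259, 255, 251, 253, 248, 233, 217, 220, 223, 218, 250, 410, 467, 490, 483, 481, 480]
440 [257, 253, 251, 257, 254, 249, 229, 198, 198, 198, 197, 211, 262, 287, 295, 297, 292, 294]
480 [230, 228, 237, 240, 240, 247, 242, 211, 220, 223, 214, 268, 402, 460, 480, 489, 505, 513]
520 [267, 280, 275, 272, 270, 271, 260, 218, 227, 224, 224, 289, 417, 491, 517, 521, 527, 526]
53 [ 480.4 -347.7] [ 491.2 -172.7] 175.37096202533962
61 [ 477.3 -349.3] [ 487.8 -180.1] 169.54467208215007
[ 502.6 -358.9] [ 438.8 -376. ] [ 453.2 -398.8  150.1]
```

Run:
```python
from h import *
np.set_printoptions(precision=1,suppress=True)
f=grab_frame("wrist");save(f,"w6.png");G=f["image"].astype(int).sum(2)
print(get_obs()["position"],get_obs()["qvel"])
for r in(238,242,248,254): print(r,G[r,368:390].tolist(),G[r,560:582].tolist())
for c in (405,480,520): print(c,G[222:245,c].tolist())
np.savez("f6.npz",**{k:np.array(v) for k,v in f.items()})
```

```text
[ 453.2 -398.6  149.8] [ 0.  0.  0.  0. -0. -0.]
238 [170, 173, 167, 165, 166, 160, 169, 277, 408, 372, 347, 327, 188, 190, 196, 229, 268, 286, 285, 290, 286, 292] [514, 516, 514, 512, 515, 513, 515, 512, 514, 511, 515, 450, 474, 570, 622, 649, 669, 683, 678, 675, 674, 673]
242 [164, 165, 172, 167, 176, 166, 164, 153, 198, 419, 419, 325, 196, 204, 207, 264, 285, 222, 178, 213, 210, 211] [359, 356, 357, 352, 354, 352, 353, 353, 349, 356, 403, 474, 571, 626, 651, 672, 683, 679, 676, 673, 671, 666]
248 [168, 175, 251, 249, 252, 257, 252, 238, 223, 238, 352, 232, 188, 208, 265, 420, 456, 483, 477, 480, 478, 481] [500, 500, 498, 501, 501, 500, 503, 500, 480, 452, 529, 607, 640, 660, 679, 680, 675, 674, 672, 669, 666, 663]
254 [272, 300, 323, 312, 296, 308, 277, 330, 335, 272, 241, 226, 184, 216, 320, 427, 467, 469, 472, 467, 474, 467] [479, 482, 478, 476, 483, 490, 499, 446, 479, 581, 628, 650, 672, 679, 677, 676, 671, 668, 664, 663, 666, 664]
405 [254, 248, 230, 217, 227, 226, 225, 277, 452, 475, 486, 482, 479, 478, 470, 468, 479, 494, 502, 475, 254, 401, 494]
480 [251, 248, 232, 217, 225, 225, 225, 292, 428, 470, 488, 497, 508, 520, 520, 515, 513, 506, 507, 462, 307, 411, 510]
520 [265, 268, 253, 219, 227, 228, 231, 309, 445, 495, 519, 521, 524, 527, 520, 520, 519, 515, 511, 471, 342, 430, 523]
```

In one frame, the side inner faces (174 mm apart at z=53) span 193 px and the board spans about 188 px. That ratio fits a board top at 53 mm, since at 61 mm it would span about 195 px. So the board has dropped. Now I'll lower the finger outside the button and compute the sweep.

Call:
move_arm(
  increments=[0,0,0.04,0,0,0,0,0,0.07,0,0,0,0,0,0.089,0,0,0,0,0,0.089,0,0,0,0,0,0.089,0,0,0],
)

```text
time_s: 16.1
position: [453.5, -399.0, 61.1]
tool_rot: [[-0.999, 0.05, 0.001], [0.05, 0.999, -0.001], [-0.001, -0.001, -1.0]]
wrist_force: [0.3, -0.3, -0.1]
opening: 0.003
```

```bash
cat > sw.py <<'E'
from h import *
np.set_printoptions(precision=1,suppress=True)
grab_frame("wrist");o=get_obs();p=np.array(o["position"]);R=np.array(o["tool_rot"]);print(p)
y=-.05;X=np.array([np.cos(y),np.sin(y)]);Y=np.array([-np.sin(y),np.cos(y)]);piv=np.array([496,-352])
pts=[]
for t in np.r_[np.linspace(-.35,1.2,14),1.3,1.4,1.5,1.6]:
    d=np.array([-np.cos(t),np.sin(t)]);n=np.array([np.sin(t),np.cos(t)]);c=8+(11*abs(n[0])+6*abs(n[1]))*.85+.15*11
    q=44*d-c*n;pts.append(np.r_[piv+q[0]*X+q[1]*Y,61])
b=p
for i in range(0,len(pts),5):
    c=pts[i:i+5]
    for q in c: print((R.T@(q-b)/1000).round(4).tolist(),q.round(0))
    print("--");b=c[-1]
E
python3 sw.py
```

```text
[ 453.7 -399.2   61.4]
[-0.0046, 0.0175, 0.0004] [ 459. -382.   61.]
[-0.0009, 0.0228, 0.0004] [ 456. -376.   61.]
[0.0021, 0.0287, 0.0004] [ 453. -370.   61.]
[0.0042, 0.0347, 0.0003] [ 451. -364.   61.]
[0.0058, 0.039, 0.0003] [ 450. -360.   61.]
--
[0.0011, 0.0046, -0.0] [ 449. -355.   61.]
[0.0018, 0.0093, -0.0] [ 449. -350.   61.]
[0.0019, 0.0143, -0.0] [ 449. -346.   61.]
[0.0014, 0.0194, -0.0] [ 449. -340.   61.]
[0.0003, 0.0246, -0.0] [ 451. -335.   61.]
--
[-0.0018, 0.0051, -0.0] [ 453. -330.   61.]
[-0.0042, 0.0101, -0.0] [ 456. -325.   61.]
[-0.0074, 0.0149, -0.0] [ 459. -321.   61.]
[-0.0112, 0.0193, -0.0] [ 463. -317.   61.]
[-0.0149, 0.0227, -0.0] [ 467. -313.   61.]
--
[-0.0041, 0.003, 0.0] [ 471. -311.   61.]
[-0.0087, 0.0055, 0.0] [ 476. -308.   61.]
[-0.0132, 0.0075, 0.0] [ 480. -307.   61.]
--
```

Call:
move_arm(
  increments=[-0.002,0.012,0,0,0,0,-0.001,0.022,0,0,0,0,0.002,0.028,0,0,0,0,0.004,0.034,0,0,0,0,0.006,0.039,0,0,0,0],
)

```text
time_s: 16.77
position: [449.0, -358.9, 60.5]
tool_rot: [[-0.999, 0.05, 0.0], [0.05, 0.999, -0.0], [-0.0, -0.0, -1.0]]
wrist_force: [0.0, -0.9, 0.1]
opening: 0.002
```

Call:
move_arm(
  increments=[0.001,0.005,0,0,0,0,0.002,0.009,0,0,0,0,0.002,0.014,0,0,0,0,0.001,0.019,0,0,0,0,0,0.025,0,0,0,0],
)

```text
time_s: 17.4
position: [450.3, -334.0, 60.3]
tool_rot: [[-0.999, 0.05, -0.0], [0.05, 0.999, -0.0], [0.0, -0.0, -1.0]]
wrist_force: [0.7, -1.3, 0.9]
opening: 0.002
```

Call:
move_arm(
  increments=[-0.002,0.005,0,0,0,0,-0.004,0.01,0,0,0,0,-0.007,0.015,0,0,0,0,-0.011,0.019,0,0,0,0,-0.015,0.023,0,0,0,0],
)

```text
time_s: 18.02
position: [466.7, -311.8, 60.3]
tool_rot: [[-0.999, 0.05, -0.0], [0.05, 0.999, -0.0], [0.0, -0.0, -1.0]]
wrist_force: [-0.9, -0.6, 0.7]
opening: -0.0
```

Call:
move_arm(
  increments=[-0.004,0.003,0,0,0,0,-0.009,0.006,0,0,0,0,-0.013,0.008,0,0,0,0,-0.013,0.008,0,0,0,0,-0.013,0.008,0,0,0,0],
)

```text
time_s: 18.65
position: [479.8, -304.8, 60.3]
tool_rot: [[-0.999, 0.05, 0.0], [0.05, 0.999, -0.0], [-0.0, -0.0, -1.0]]
wrist_force: [-0.2, -0.1, -0.9]
opening: -0.001
```

Forces stayed small. I'll back off, rise, and look.

Call:
move_arm(
  increments=[0.03,0,0,0,0,0,0.06,0,0,0,0,0,0.08,-0.02,-0.05,0,0,0,0.08,-0.05,-0.1,0,0,0,0.08,-0.08,-0.15,0,0,0],
)

```text
time_s: 19.27
position: [395.2, -381.2, 212.1]
tool_rot: [[-0.999, 0.05, 0.0], [0.05, 0.999, -0.0], [-0.0, -0.0, -1.0]]
wrist_force: [0.6, -1.1, -0.6]
opening: 0.001
```

Call:
move_arm(
  increments=[0,-0.02,-0.05,0,0,0,0,-0.02,-0.1,0,0,0,0,-0.02,-0.13,0,0,0,0,-0.02,-0.13,0,0,0,0,-0.02,-0.13,0,0,0],
)

```text
time_s: 19.9
position: [394.4, -400.0, 339.2]
tool_rot: [[-0.999, 0.05, -0.001], [0.05, 0.999, 0.001], [0.001, 0.001, -1.0]]
wrist_force: [-0.1, 1.5, -0.8]
opening: -0.001
```

```bash
python3 look.py w7.png 37; python3 -c "
import cv2;i=cv2.imread('pics/w7.png');cv2.imwrite('pics/w7c.png',cv2.resize(i[150:350,300:560],None,fx=3,fy=3,interpolation=cv2.INTER_CUBIC))"
```

```text
19.9 [ 394.4 -400.   339.2] [[-0.999, 0.05, -0.001], [0.05, 0.999, 0.001], [0.001, 0.001, -1.0]] -0.0011630470443748807 [-0.1  1.5 -0.8]
cam [ 328.9 -397.   482.8] [ 0.3 -0.  -1. ]
ware_rack None
seat_step None
back_rail None
ware_board [406.1 261.8] 0.95 [ 560. -259.]
board_edge [410.9 216.5] 0.76 [ 477.7 -256.4]
button_pivot [354.2 234. ] 0.84 [ 495.5 -348.4]
button_tip [381.2 236. ] 0.96 [ 500.9 -306.9]
glazed_pot [432.2 281. ] 0.73 [ 589.  -219.6]
glazed_bowl [379.6 278.6] 0.78 [ 579.9 -306.7]
```

View pics/w7c.png

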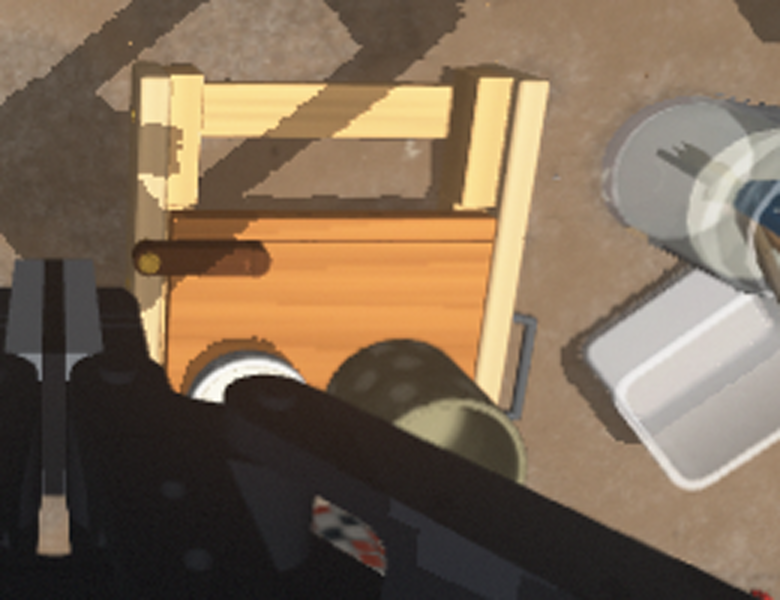

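The button lies square across the board: screw at (149, 263), end at (268, 258), parallel to the near edge. It can only pass over a board that has dropped. Both pieces are standing and the arm is clear, so I'm handing in.

```bash
python3 -c "
from station import *
print(close_job())"
```

```text
the job is handed in; nothing more can be done
None
```

I pushed the ware board along its runners with the shut fingertips until it was in its seat, then swept the turn button round. I then drew the arm back clear and handed the job in after about 20 s of robot time. `close_job` gives no verdict.

- **Board:** it looks seated. The near edge shows at the runner step, its width in the last close view fits a top at 53 mm, and the button passed over it. I did not feel a clear stop at the back rail: the force reached only about 7.5 N. One earlier width check came out wrong (175 mm) because I mixed a picture with a different arm pose; I repeated it from a single frame.
- **Button:** in the final picture it lies square across the board, at about 1.5–1.6 rad. The wrist force stayed under 2 N during the sweep.
- **Pot and bowl:** both were standing on the board in the last view, though the gripper hid part of each. The robot did not come near them.
- **Bench items:** the arm kept well away from the other things on the bench. I did not measure their positions again at the end.

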